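# Ready the relining jig: two lock nuts, then the guide rod through both bushings

## Robot

A 6-joint arm with a two-finger parallel gripper is mounted at the origin on the work surface. World frame = base frame: x ahead of the robot, y to its left, z up, the work surface at z = 0. Lengths are in m, angles in rad, forces in N, time in s.
With the tool pointing down it reaches from about 0.25 to 0.725 m from the base axis. Payload 4 kg.
Tool frame: the origin (TCP) lies midway between the tips of the shut fingers; the grasp point (between the pads) lies 19 mm behind it; z points along the fingers, y is the line along which they close (so a half turn about z gives the same grasp; the last joint's range is limited). The gripper opens to 85 mm and grips with 20 to 120 N. Pads are 22 mm wide; open, the fingers measure 114 mm over their backs; the gripper's body (76 mm by 85 mm) begins 54 mm behind the grasp point. The pads swing forward as they close: fully open they stand 13 mm farther back than shut.
Start: joints at [1.126, 0.241, 0.005, 1.335, 0, 1.571], TCP at [0.215, 0.451, 0.231] pointing down, gripper open.
Joint ranges: [-2.72, 2.72], [-1.05, 1.87], [-1.09, 1.28], [-1.99, 2.15], [-1.42, 1.44], [-3.14, 3.14]. Speed limits (rad/s): [2.79, 2.79, 3.14, 3.14, 3.14, 3.14].

## Interface

Orientations are given as a unit quaternion [x, y, z, w].
In Python, from workcell import get_obs, camera, job_done, silhouettes gives the robot as it stands. The module is installed in compiled form; this text tells all that it offers.
- The arm moves only by the tool drive_tool, never from a script. Its argument "increments" is a list of rows, each a list of 3 entries, a list of its own where there are three numbers: the shift along the world's x, y, z in mm, then the turn, a rotation vector about the world's x, y, z in degrees, then the opening, from 0 (shut) to 1 (fully open). A call has 1 to 8 rows; each row shifts and turns the commanded pose from where the row before left it; what a row does not reach is not made up. A row lasts 1/12 s, in which the tool goes at most 41.7 mm and 7.16 degrees, less where a joint would pass 70% of its speed; a pose out of reach is approached as far as the arm can. A call is refused whole if a number of a shift passes 41.7 or a number of a turn 7.16, either way. A call with a gripper value outside its range is refused whole. The fingers move at their own pace and stop on an object; the grip force is fixed at half the most. Time passes only in rows, so rows that do not move let the fingers close. It gives the time, the measured TCP pose, the force, the opening and the grip force at its end, in the units of the state.
- get_obs(): the state, without advancing time (a new reading comes with each control period).
- camera(name): name is "scene" or "top" or "wrist"; returns a dict with "image" (480x640x3 uint8, red, green, blue), "K" (3x3 intrinsics, pixels), "view" (4x4, takes a point from world to camera coordinates). Camera axes: x right, y down, z forward; pixel columns grow to the right and rows downward; lengths in m; the calibration is good to about 2 mm. A picture is of the moment at which its call begins. There is no depth.
- job_done(): hands the job in; it is judged then, once.
Trained networks look in a picture, given as the dict that the camera call returned (one of the last four; its "shot" number tells which), for a name from the list of things; names that differ only in an ending like _2 or _b are one class to them, and where a whole thing is asked for, a point or a joint stands for the part that bears it (a point fixed in the world has none). Each returns a list of dicts, best first, with "conf" (0 to 1); they miss things now and then, are a little off and sometimes report something else, mostly with a low value. They report only what shows in the picture. A call takes as long as a camera call.
- silhouettes(query, picture): "region" (480x640 bool, what is visible of it) and "bbox" ([left, top, right, bottom] in pixels, round what is visible of it).
The state is a dict: "clock": time; "joint_pos": joint angles; "joint_vel": joint speeds; "tau": joint torques, N m; "eef_pos": TCP position; "tool_rot": TCP orientation; "ft_force": force on the tool from outside, world axes, zero at the start; "ft_torque": the same for the moment, N m; "grip_width": finger opening in m; "grasp_force": force on a finger pad.
Only numpy, scipy, OpenCV 4.12 (cv2) and the standard library are available. Lean on these libraries where they do the work, as an engineer would, in place of code of your own. Each camera call takes 0.05 s, during which the arm holds its last target. There are 200 camera calls.

## Task

Get the relining jig ready to be locked: put exactly two of the four brass lock nuts into the jig's grey tray, one for each bushing, and leave the other two on the glass slab. Then take the blue-headed guide rod from its stand and thread it from above through the upper and then the lower blue bushing, until its tip shows below the lower one while its collar still stands clear above the upper one. Finish while holding the rod there in the gripper, still, carried by the gripper alone and not forced against the jig, and leave the jars and the brush alone.

Things in the scene. Friction and masses are not known exactly. Their poses are not given: they have to be found in the camera images.
- jig: fixed aluminium jig, base 100 (x) x 220 (y) x 15 mm, origin at the centre of its underside on the table, z up. Grey tray at its -y end; at its +y end a dark column (30 x 20 mm, top 120 mm above the table, at jig y +95 mm) carries two blue bushing arms, one above the other on one vertical axis at jig x 0, y +50 mm. Stands left or right, turned up to 17 degrees
- tray (a point): centre of the inner floor of the jig's tray, 19 mm above the table, axes as the jig's; inside 80 x 80 mm, walls 4 mm thick rising 11 mm above this floor. The bushing axis lies 112 mm from here along jig +y
- upper_bushing (a point): centre of the mouth (top face) of the upper bushing, 120 mm above the table: blue block 40 x 40 x 12 mm with a vertical through hole of 13 mm diameter, z up
- lower_bushing (a point): centre of the mouth (top face) of the lower bushing, 70 mm above the table, straight below the upper one: same 40 x 40 x 12 mm block and 13 mm through hole; its underside is 58 mm above the table, and 43 mm of free space lie between it and the jig's base plate
- rod: loose steel guide rod, about 110 g, 147 mm long, origin at its tip (lower end), z up along it. Shank 10 mm diameter, tip tapered to 4 mm over the last 7 mm; steel collar 24 mm across at 100 to 105 mm; above it, to 147 mm, a round blue grip of 18 mm diameter. At the start it hangs upright by its collar in the stand's hole
- stand_hole (a point): centre of the hole in the top plate of the fixed white rod stand, 115 mm above the table; stand 80 x 80 mm foot, top plate 70 x 70 x 12 mm, hole 13 mm. The rod's collar rests on this face, so the rod is drawn out straight up by 100 mm and more
- slab: fixed clear glass slab 160 (x) x 150 (y) x 6 mm, origin at the centre of its underside on the table
- nut1: one of four equal loose round brass lock nuts with a dark bore, 22 mm diameter, 18 mm high, about 45 g, standing upright on the slab at least 25 mm clear of each other; origin at the centre of its underside
- nut2: one of four equal loose round brass lock nuts with a dark bore, 22 mm diameter, 18 mm high, about 45 g, standing upright on the slab at least 25 mm clear of each other; origin at the centre of its underside
- nut3: one of four equal loose round brass lock nuts with a dark bore, 22 mm diameter, 18 mm high, about 45 g, standing upright on the slab at least 25 mm clear of each other; origin at the centre of its underside
- nut4: one of four equal loose round brass lock nuts with a dark bore, 22 mm diameter, 18 mm high, about 45 g, standing upright on the slab at least 25 mm clear of each other; origin at the centre of its underside
- jar_white: bystander: small closed jar, 42 mm diameter, 50 mm high, white cap; origin at the centre of its underside, near the rod stand
- jar_pink: bystander: the same jar with a pinkish-brown cap, near the rod stand on the other side
- brush: bystander: fine paint brush with a red handle, 170 mm long, 8 mm thick, lying on the table beyond the slab

How it is judged:
On the way, in this order (a step that is already met when the one before it is completed fails the run):
1. exactly two nuts lie released in the jig's tray, the other two are on the slab (height (world z) of nut1 between 0.004 and 0.035 m and height (world z) of nut2 between 0.004 and 0.035 m and height (world z) of nut3 between 0.004 and 0.035 m and height (world z) of nut4 between 0.004 and 0.035 m and ((distance between each of nut1, nut2 and tray below 0.045 m and horizontal distance between each of nut3, nut4 and slab below 0.11 m) or (distance between each of nut1, nut3 and tray below 0.045 m and horizontal distance between each of nut2, nut4 and slab below 0.11 m) or (distance between each of nut1, nut4 and tray below 0.045 m and horizontal distance between each of nut2, nut3 and slab below 0.11 m) or (horizontal distance between each of nut1, nut4 and slab below 0.11 m and distance between each of nut2, nut3 and tray below 0.045 m) or (horizontal distance between each of nut1, nut3 and slab below 0.11 m and distance between each of nut2, nut4 and tray below 0.045 m) or (horizontal distance between each of nut1, nut2 and slab below 0.11 m and distance between each of nut3, nut4 and tray below 0.045 m)) and contact force between the fingers and nut1 below 0.05 N and contact force between the fingers and nut2 below 0.05 N and contact force between the fingers and nut3 below 0.05 N and contact force between the fingers and nut4 below 0.05 N), for 0.2 s.
2. the rod's tip is inside the upper bushing or below it, not yet in the lower one (horizontal distance between rod and upper_bushing below 0.005 m and z of rod in the frame of upper_bushing below -0.004 m and z of rod in the frame of lower_bushing above -0.001 m and angle between the z axis of rod and the z axis of jig, either way round below 0.12 rad), for 0.04 s.
At the end, for the whole second after the job is handed in: two nuts on the tray floor (within 45 mm of its centre), two on the slab; rod in both bushings: tip within 5 mm of their axis and 15 to 48 mm below the lower mouth, within 0.06 rad of the axis; gripped (over 1.5 N), under 15 N on the jig, still (under 20 mm/s) (height (world z) of nut1 between 0.004 and 0.035 m and height (world z) of nut2 between 0.004 and 0.035 m and height (world z) of nut3 between 0.004 and 0.035 m and height (world z) of nut4 between 0.004 and 0.035 m and ((distance between each of nut1, nut2 and tray below 0.045 m and horizontal distance between each of nut3, nut4 and slab below 0.11 m) or (distance between each of nut1, nut3 and tray below 0.045 m and horizontal distance between each of nut2, nut4 and slab below 0.11 m) or (distance between each of nut1, nut4 and tray below 0.045 m and horizontal distance between each of nut2, nut3 and slab below 0.11 m) or (horizontal distance between each of nut1, nut4 and slab below 0.11 m and distance between each of nut2, nut3 and tray below 0.045 m) or (horizontal distance between each of nut1, nut3 and slab below 0.11 m and distance between each of nut2, nut4 and tray below 0.045 m) or (horizontal distance between each of nut1, nut2 and slab below 0.11 m and distance between each of nut3, nut4 and tray below 0.045 m)) and horizontal distance between rod and lower_bushing below 0.005 m and angle between the z axis of rod and the z axis of jig, either way round below 0.06 rad and z of rod in the frame of lower_bushing between -0.048 and -0.015 m and contact force between the fingers and rod above 1.5 N and contact force between rod and jig below 15 N and linear speed of rod below 0.02 m/s); the arm keeps its last pose, push and grip.
It fails at once if the white-capped jar is disturbed (moved over 20 mm) (distance of jar_white from where it was at the start of the episode above 0.02 m).
It fails at once if the pink-capped jar is disturbed (moved over 20 mm) (distance of jar_pink from where it was at the start of the episode above 0.02 m).
It fails at once if the brush is disturbed (moved over 20 mm) (distance of brush from where it was at the start of the episode above 0.02 m).
It also fails if it takes over 72 s, if anything falls off the work surface, if the arm or the gripper's body presses on something with over 40 N, if the wrist force passes 120 N, or if a joint passes its speed limit or range.

## Working session

There is one attempt and no reset: what is moved stays moved. The work goes in short steps, Python scripts to look and compute and a tool call to move; the robot and the scene stay as the last step left them, time stands still between calls to the robot, and variables do not carry over. Pictures are saved under pics/ and viewed, at most 10 in all, crops included, and the job is handed in when it is done.

Besides the shell and the picture viewer there is one more tool, called after "Emit:" as a command line: name --argument value ..., lists and objects as JSON in quotes. drive_tool: Moves the arm, as the interface text tells. Its arguments: {"type":"object","properties":{"increments":{"type":"array"}},"required":["increments"]}

```bash
mkdir -p pics
cat > h.py <<'E'
import numpy as np, cv2
from workcell import get_obs, camera, job_done, silhouettes
def ray(c,u,v):
    V=np.array(c['view']);K=np.array(c['K']);R=V[:3,:3];t=V[:3,3]
    return -R.T@t, R.T@np.linalg.inv(K)@np.array([u,v,1.])
def at(c,u,v,z):
    o,d=ray(c,u,v);return o+d*(z-o[2])/d[2]
def proj(c,p):
    V=np.array(c['view']);q=np.array(c['K'])@(V[:3,:3]@np.array(p)+V[:3,3]);return q[:2]/q[2]
def save(c,n,box=None,s=1):
    im=c['image'][:,:,::-1]
    if box: im=im[box[1]:box[3],box[0]:box[2]]
    cv2.imwrite('pics/'+n,cv2.resize(im,None,fx=s,fy=s))
E
python3 - <<'E'
from h import *
o=get_obs();print({k:np.round(v,3) for k,v in o.items()})
for n in('top','scene'):
    c=camera(n);save(c,n+'0.png');o,d=ray(c,320,240);print(n,o.round(3),d.round(2))
    for q in('nut1','rod','jig','slab','jar_white','jar_pink','brush','stand_hole','upper_bushing'):
        for r in silhouettes(q,c)[:5]:
            m=cv2.moments(r['region'].astype(np.uint8));
            if m['m00']: print(q,round(r['conf'],2),r['bbox'],round(m['m10']/m['m00'],1),round(m['m01']/m['m00'],1),at(c,m['m10']/m['m00'],m['m01']/m['m00'],0.02).round(3))
E
```

```text
{'clock': np.float64(0.0), 'joint_pos': array([ 1.126,  0.241,  0.004,  1.335, -0.   ,  1.571]), 'joint_vel': array([-0.001,  0.   ,  0.001, -0.001,  0.002, -0.001]), 'tau': array([-1.0000e-03, -3.7232e+01,  2.5241e+01,  1.7000e-02, -0.0000e+00,
        0.0000e+00]), 'eef_pos': array([0.215, 0.451, 0.23 ]), 'tool_rot': array([ 0.221,  0.975, -0.001, -0.   ]), 'ft_force': array([-0.086,  0.424, -0.872]), 'ft_torque': array([-0.004,  0.034,  0.02 ]), 'grasp_force': np.float64(0.0), 'grip_width': np.float64(0.085)}
top [ 0.464 -0.018  1.234] [ 0.12  0.01 -0.99]
nut1 0.63 [302.6, 240.9, 313.4, 247.6] 307.4 242.0 [0.602 0.03  0.02 ]
nut1 0.52 [328.6, 277.4, 338.6, 287.0] 334.6 281.1 [ 0.507 -0.038  0.02 ]
nut1 0.45 [334.7, 242.6, 342.6, 252.6] 336.4 246.5 [ 0.592 -0.041  0.02 ]
rod 0.61 [433.8, 267.6, 450.3, 279.0] 441.6 273.5 [ 0.529 -0.299  0.02 ]
jig 0.71 [164.1, 237.1, 267.0, 290.1] 217.0 264.0 [0.544 0.252 0.02 ]
jig 0.25 [288.6, 224.0, 358.2, 296.7] 321.5 260.3 [ 0.557 -0.005  0.02 ]
jar_white 0.84 [411.9, 222.8, 431.4, 240.2] 421.8 232.4 [ 0.63  -0.251  0.02 ]
jar_white 0.27 [417.2
[... 766 characters left out ...]
0.265 0.02 ]
jig 0.39 [208.6, 140.3, 222.0, 166.9] 212.0 154.8 [ 0.428 -0.386  0.02 ]
slab 0.73 [265.8, 220.9, 376.9, 310.4] 321.0 264.0 [0.575 0.002 0.02 ]
jar_white 0.9 [187.7, 215.5, 215.7, 244.8] 198.2 230.4 [ 0.627 -0.258  0.02 ]
jar_white 0.63 [209.9, 298.6, 265.9, 377.8] 237.0 338.4 [ 0.78  -0.042  0.02 ]
jar_pink 0.8 [243.7, 159.7, 261.8, 184.6] 251.9 172.6 [ 0.431 -0.266  0.02 ]
brush 0.96 [209.9, 298.0, 264.3, 375.2] 236.8 339.0 [ 0.781 -0.042  0.02 ]
brush 0.74 [265.9, 219.8, 374.1, 310.2] 321.1 264.0 [0.574 0.003 0.02 ]
upper_bushing 0.73 [383.8, 259.2, 531.6, 374.3] 459.5 312.2 [0.543 0.265 0.02 ]
upper_bushing 0.34 [189.9, 150.3, 248.8, 219.1] 219.8 184.7 [ 0.499 -0.304  0.02 ]
```

Run:
```python
from h import *
c=cv2.imread('pics/top0.png');cv2.imwrite('pics/a.png',cv2.resize(c[150:340,150:470],None,fx=2.5,fy=2.5,interpolation=cv2.INTER_CUBIC))
c=cv2.imread('pics/scene0.png');cv2.imwrite('pics/b.png',cv2.resize(c[130:390,180:540],None,fx=2.2,fy=2.2,interpolation=cv2.INTER_CUBIC))
```

```text
(no output)
```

View pics/a.png

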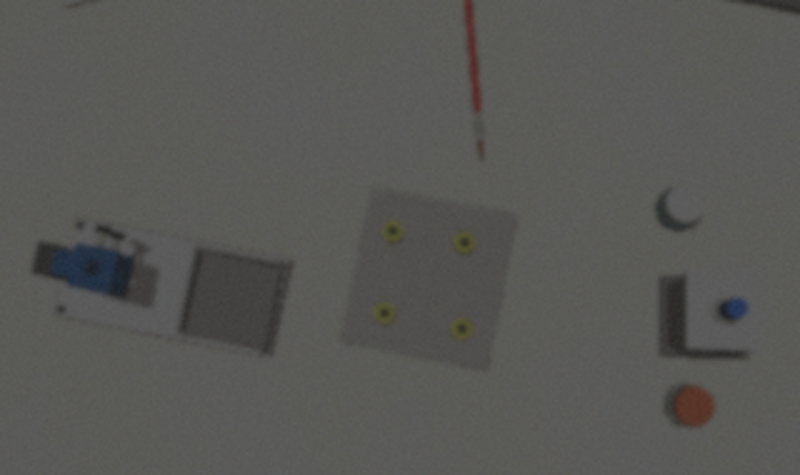

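View pics/b.png

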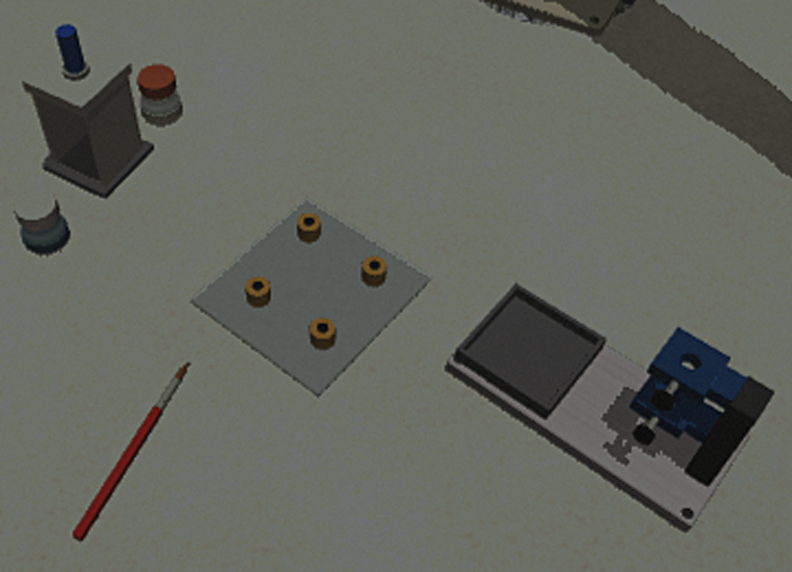

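The top crop shows four nuts (crop pixels 393,232; 464,242; 384,313; 462,328), the tray around (236,305), the upper hole at (92,268) and the rod head at (735,308). The scene crop shows the upper hole at (690,362), with knobs on the jig's +x side.

Run:
```python
from h import *
ct=camera('top');cs=camera('scene')
T=lambda u,v,z:at(ct,u/2.5+150,v/2.5+150,z)
S=lambda u,v,z:at(cs,u/2.2+180,v/2.2+130,z)
print('nuts top z=.024');
for p in[(393,232),(464,242),(384,313),(462,328)]:print(T(*p,.024).round(4))
print('nuts scene')
for p in[(308,219),(374,264),(258,286),(323,327)]:print(S(*p,.024).round(4))
print('hole',T(92,268,.12),S(690,362,.12))
tc=[(199,249),(292,263),(271,355),(180,333)]
print('tray top corners',[T(*p,.030).round(4) for p in tc],np.mean([T(*p,.030) for p in tc],0))
sc=[(517,285),(605,339),(547,416),(455,356)]
print('tray scene corners',[S(*p,.030).round(4) for p in sc],np.mean([S(*p,.030) for p in sc],0))
for n,c in(('top',ct),('scene',cs)):
    h=cv2.cvtColor(c['image'],cv2.COLOR_RGB2HSV)
    m=((h[...,0]>100)&(h[...,0]<130)&(h[...,1]>130)).astype(np.uint8)
    k,l,s,ce=cv2.connectedComponentsWithStats(m)
    for i in range(1,k):
        if s[i,4]>20: print(n,s[i],ce[i].round(1),at(c,*ce[i],.147).round(4),at(c,*ce[i],.12).round(4), at(c,*ce[i],.141).round(4))
print('rodhead scene top',S(66,30,.162),'top',T(736,307,.162))
```

```text
nuts top z=.024
[0.5995 0.0307 0.024 ]
[ 0.5907 -0.0393  0.024 ]
[0.5196 0.038  0.024 ]
[ 0.5063 -0.0385  0.024 ]
nuts scene
[ 0.5041 -0.0413  0.024 ]
[0.5201 0.0358 0.024 ]
[ 0.5917 -0.0401  0.024 ]
[0.6005 0.0303 0.024 ]
hole [0.55165488 0.29962724 0.12      ] [0.55421019 0.29838948 0.12      ]
tray top corners [array([0.5791, 0.2206, 0.03  ]), array([0.5668, 0.1288, 0.03  ]), array([0.4768, 0.1467, 0.03  ]), array([0.4966, 0.2362, 0.03  ])] [0.5298414  0.18306201 0.03      ]
tray scene corners [array([0.4833, 0.1547, 0.03  ]), array([0.4986, 0.2384, 0.03  ]), array([0.589 , 0.2241, 0.03  ]), array([0.5749, 0.1393, 0.03  ])] [0.53646438 0.18914637 0.03      ]
top [441 271   6   5  25] [443.6 273. ] [ 0.5238 -0.2739  0.147 ] [ 0.5253 -0.2802  0.12  ] [ 0.5242 -0.2753  0.141 ]
scene [ 26   4  20  12 188] [35.1  9.3] [ 0.2812 -1.1334  0.147 ] [ 0.2462 -1.2022  0.12  ] [ 0.2734 -1.1487  0.141 ]
scene [ 69  41  18  12 150] [77.4 46.4] [ 0.3705 -0.8446  0.147 ] [ 0.3399 -0.8991  0.12  ] [ 0.3637 -0.8567  0.141 ]
scene [ 0 84  8 12 66] [ 2.5 89.8] [ 0.5932 -0.8348  0.147 ] [ 0.5736 -0.8888  0.12  ] [ 0.5888 -0.8468  0.141 ]
scene [206 141  12  22 132] [211.8 151.2] [ 0.5258 -0.2716  0.147 ] [ 0.5028 -0.2978  0.12  ] [ 0.5207 -0.2775  0.141 ]
scene [476 279  43  33 671] [497.4 296.1] [0.5746 0.3019 0.147 ] [0.5541 0.3041 0.12  ] [0.5701 0.3024 0.141 ]
scene [469 301  14  15  74] [474.8 307.8] [0.6099 0.28   0.147 ] [0.5911 0.281  0.12  ] [0.6057 0.2802 0.141 ]
scene [477 311  31  17 172] [493.5 319.4] [0.6149 0.3083 0.147 ] [0.5963 0.3108 0.12  ] [0.6107 0.3089 0.141 ]
rodhead scene top [ 0.52246752 -0.27470584  0.162     ] top [ 0.52338427 -0.27206844  0.162     ]
```

Emit:
drive_tool --increments '[[[23,-32,0],[0,0,7.16],1],[[23,-32,0],[0,0,7.16],1],[[23,-32,0],[0,0,7.16],1],[[23,-32,0],[0,0,7.16],1],[[23,-32,0],[0,0,7.16],1],[[23,-32,0],[0,0,0],1],[[23,-32,0],[0,0,0],1],[[23,-32,0],[0,0,0],0.6]]'

```text
clock: 1.77
eef_pos: [0.3886, 0.2109, 0.2316]
tool_rot: [-0.057, 0.998, 0.0, 0.0]
ft_force: [0.3, 0.5, -0.0]
grip_width: 0.0754
grasp_force: 0.0
```

Emit:
drive_tool --increments '[[[24,-31,-15],[0,0,0],0.6],[[24,-31,-15],[0,0,0],0.6],[[24,-31,-15],[0,0,0],0.6],[[24,-31,-15],[0,0,0],0.6],[[24,-31,-15],[0,0,0],0.6],[[0,0,0],[0,0,0],0.6]]'

```text
clock: 2.27
eef_pos: [0.509, 0.0533, 0.1537]
tool_rot: [-0.053, 0.999, -0.001, -0.001]
ft_force: [0.2, 1.0, 0.1]
grip_width: 0.0511
grasp_force: 0.0
```

```bash
cat > nuts.py <<'E'
from h import *
o=get_obs();print(o['clock'],o['eef_pos'].round(4),o['tool_rot'].round(4),o['grip_width'],o['joint_pos'].round(2))
for n in('wrist','top','scene'):
    c=camera(n)
    if n=='wrist': save(c,'w%.1f.png'%o['clock'])
    for r in silhouettes('nut1',c):
        l,t,rr,b=r['bbox'];print(n,round(r['conf'],2),np.round(r['bbox']),at(c,(l+rr)/2,(t+b)/2,.015).round(4))
E
python3 nuts.py; ls pics
```

```text
2.2667 [0.509  0.0533 0.1537] [-0.0535  0.9986 -0.0013 -0.0011] 0.051113453460159525 [ 0.11  0.31 -0.1   1.16 -0.   -0.  ]
wrist 0.94 [266. 324. 297. 359.] [0.6031 0.0328 0.015 ]
wrist 0.93 [171. 187. 210. 227.] [ 0.5077 -0.0361  0.015 ]
wrist 0.75 [165. 302. 204. 338.] [ 0.5928 -0.0389  0.015 ]
wrist 0.6 [281. 223. 314. 262.] [0.5249 0.0379 0.015 ]
wrist 0.48 [418. 187. 640. 375.] [0.5359 0.203  0.015 ]
top 0.41 [336. 244. 341. 250.] [ 0.5919 -0.046   0.015 ]
top 0.39 [306. 238. 313. 245.] [0.6037 0.0264 0.015 ]
scene 0.62 [319. 274. 334. 288.] [0.6004 0.0297 0.015 ]
scene 0.57 [344. 248. 356. 259.] [0.5219 0.0375 0.015 ]
scene 0.48 [291. 254. 306. 273.] [ 0.5917 -0.0375  0.015 ]
a.png
b.png
scene0.png
top0.png
w2.3.png
```

Emit:
drive_tool --increments '[[[3,-4,-36],[0,0,1],0.6],[[3,-4,-36],[0,0,1],0.6],[[3,-4,-36],[0,0,1],0.6],[[3.5,-4,-25],[0,0,1],0.6],[[0,0,-11],[0,0,0],0.6],[[0,0,0],[0,0,0],0.6]]'

```text
clock: 3.07
eef_pos: [0.5167, 0.0436, 0.0105]
tool_rot: [-0.093, 0.996, 0.0, -0.003]
ft_force: [0.2, -0.2, -0.4]
grip_width: 0.051
grasp_force: 0.0
```

Emit:
drive_tool --increments '[[[0,0,0],[0,0,0],0],[[0,0,0],[0,0,0],0],[[0,0,0],[0,0,0],0],[[0,0,0],[0,0,0],0],[[0,0,0],[0,0,0],0],[[0,0,0],[0,0,0],0]]'

```text
clock: 3.57
eef_pos: [0.521, 0.0434, 0.0151]
tool_rot: [-0.092, 0.996, 0.001, 0.002]
ft_force: [-1.6, 1.7, 6.6]
grip_width: 0.0188
grasp_force: 58.7
```

Run:
```python
from h import *
for i in range(3):
    o=get_obs();print(o['clock'],o['eef_pos'].round(4),o['grip_width'],o['grasp_force'],o['ft_force'].round(1)); c=camera('wrist' if i<1 else 'scene')
    if i<1: w=c
s=c['image'][200:320,260:400];w=w['image'][::,::]
a=cv2.resize(w,(400,300));b=cv2.resize(s,(400,343),interpolation=cv2.INTER_CUBIC)[:300]
cv2.imwrite('pics/g1.png',np.hstack([a,b])[:,:,::-1])
```

```text
3.5667 [0.521  0.0434 0.0151] 0.018798290022268342 58.692981004714966 [-1.6  1.7  6.6]
3.6167 [0.521  0.0434 0.0151] 0.018905687060178835 58.694729804992676 [-1.   1.4  6.8]
3.6667 [0.521  0.0434 0.0151] 0.01859140558042032 58.69483172893524 [-1.1  2.1  6.3]
```

View pics/g1.png

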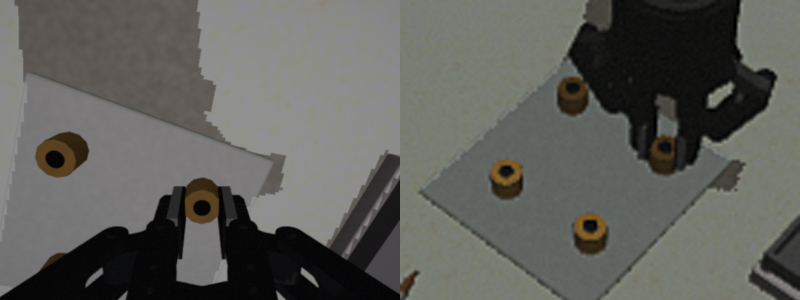

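The nut sits between the pads (wrist view 203,203) and is upright; the others are undisturbed. I'll lift it and carry it to the tray.

Emit:
drive_tool --increments '[[[0,0,30],[0,0,0],0],[[0,0,30],[0,0,0],0],[[6,28,10],[0,0,0],0],[[6,28,0],[0,0,0],0],[[6,28,0],[0,0,0],0],[[6,28,0],[0,0,0],0],[[6,28,0],[0,0,0],0],[[0,0,0],[0,0,0],0]]'

```text
clock: 4.38
eef_pos: [0.5511, 0.1878, 0.084]
tool_rot: [-0.095, 0.996, 0.002, 0.002]
ft_force: [0.6, -0.0, -0.2]
grip_width: 0.0185
grasp_force: 58.8
```

Run:
```python
from h import *
o=get_obs();print(o['clock'],o['eef_pos'].round(4),o['tool_rot'].round(3),o['grip_width'],o['grasp_force'],o['ft_force'].round(1))
w=camera('wrist')['image'];c=camera('scene');x=camera('top')
p=o['eef_pos'];u,v=proj(c,p).astype(int);print('tcp px scene',u,v,'top',proj(x,p))
s=cv2.resize(c['image'][v-60:v+60,u-80:u+80],(400,300),interpolation=cv2.INTER_CUBIC)
cv2.imwrite('pics/g2.png',np.hstack([cv2.resize(w,(400,300)),s])[:,:,::-1])
```

```text
4.3833 [0.5511 0.1878 0.084 ] [-0.095  0.996  0.002  0.002] 0.018499334444602004 58.76322627067566 [ 0.6 -0.  -0.2]
tcp px scene 422 276 top [238.67602003 259.46794227]
```

View pics/g2.png

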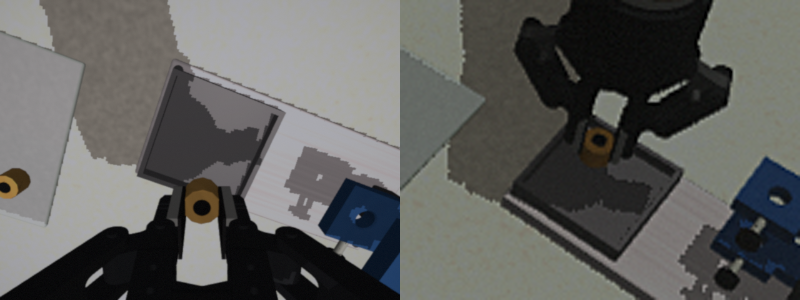

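Emit:
drive_tool --increments '[[[0,-1,-25],[0,0,0],0],[[0,-1,-20],[0,0,0],0],[[0,0,-7],[0,0,0],0],[[0,0,0],[0,0,0],0],[[0,0,0],[0,0,0],0]]'

```text
clock: 4.95
eef_pos: [0.5493, 0.1796, 0.0311]
tool_rot: [-0.091, 0.996, -0.0, -0.0]
ft_force: [0.8, 0.5, -0.7]
grip_width: 0.019
grasp_force: 59.1
```

Emit:
drive_tool --increments '[[[0,0,-2],[0,0,0],0],[[0,0,0],[0,0,0],0],[[0,0,0],[0,0,0],0]]'

```text
clock: 5.2
eef_pos: [0.5499, 0.1806, 0.0296]
tool_rot: [-0.092, 0.996, 0.0, 0.001]
ft_force: [0.7, -0.1, 0.1]
grip_width: 0.0185
grasp_force: 59.1
```

Emit:
drive_tool --increments '[[[0,3,-2],[0,0,0],0],[[0,0,0],[0,0,0],0],[[0,0,0],[0,0,0],0],[[0,0,0],[0,0,0],0.5],[[0,0,0],[0,0,0],0.5],[[0,0,0],[0,0,0],0.5],[[0,0,0],[0,0,0],0.5]]'

```text
clock: 5.78
eef_pos: [0.5493, 0.1838, 0.0267]
tool_rot: [-0.092, 0.996, 0.0, -0.0]
ft_force: [-0.1, 0.0, 0.3]
grip_width: 0.0423
grasp_force: 0.0
```

Emit:
drive_tool --increments '[[[0,0,30],[0,0,0],0.5],[[0,0,30],[0,0,0],0.5],[[9,-28,0],[0,0,0],0.6],[[9,-28,0],[0,0,0],0.6],[[9,-28,0],[0,0,0],0.6],[[9,-28,0],[0,0,0],0.6],[[9,-28,0],[0,0,0],0.6],[[0,0,0],[0,0,0],0.6]]'

```text
clock: 6.45
eef_pos: [0.596, 0.0388, 0.0868]
tool_rot: [-0.089, 0.996, -0.001, 0.001]
ft_force: [-0.1, 0.5, -0.5]
grip_width: 0.051
grasp_force: 0.0
```

```bash
python3 nuts.py
```

```text
6.45 [0.596  0.0388 0.0868] [-8.90e-02  9.96e-01 -1.10e-03  6.00e-04] 0.05099610840461907 [ 0.07  0.52  0.04  1.08 -0.   -0.11]
wrist 0.9 [163.  15. 223.  76.] [ 0.5059 -0.0375  0.015 ]
wrist 0.6 [146. 203. 203. 247.] [ 0.593  -0.0394  0.015 ]
wrist 0.59 [598. 202. 638. 255.] [0.5541 0.187  0.015 ]
wrist 0.58 [288. 241. 330. 286.] [0.6017 0.0329 0.015 ]
top 0.6 [241. 254. 249. 268.] [0.5531 0.1842 0.015 ]
top 0.51 [329. 278. 339. 286.] [ 0.505  -0.0374  0.015 ]
top 0.47 [338. 247. 341. 249.] [ 0.5889 -0.0485  0.015 ]
scene 0.72 [290. 255. 302. 270.] [ 0.5927 -0.0433  0.015 ]
scene 0.72 [321. 274. 333. 291.] [0.6023 0.032  0.015 ]
scene 0.71 [410. 285. 420. 300.] [0.5412 0.1816 0.015 ]
```

Emit:
drive_tool --increments '[[[5,-6,-30],[0,0,0],0.6],[[0,0,-30],[0,0,0],0.6],[[0,0,-17],[0,0,0],0.6],[[0,0,0],[0,0,0],0.6],[[0,0,0],[0,0,0],0.6]]'

```text
clock: 7.17
eef_pos: [0.5982, 0.0386, 0.009]
tool_rot: [-0.093, 0.996, 0.0, -0.001]
ft_force: [0.4, -0.2, 1.5]
grip_width: 0.0512
grasp_force: 0.0
```

Emit:
drive_tool --increments '[[[0,0,0],[0,0,0],0],[[0,0,0],[0,0,0],0],[[0,0,0],[0,0,0],0],[[0,0,0],[0,0,0],0],[[0,0,0],[0,0,0],0],[[0,0,0],[0,0,0],0]]'

```text
clock: 7.67
eef_pos: [0.6012, 0.038, 0.0122]
tool_rot: [-0.092, 0.996, 0.0, 0.002]
ft_force: [-0.8, 1.0, 5.8]
grip_width: 0.0192
grasp_force: 58.6
```

Emit:
drive_tool --increments '[[[0,0,30],[0,0,0],0],[[0,0,35],[0,0,0],0],[[-14,25,5],[0,0,0],0],[[-15,25,0],[0,0,0],0],[[-15,25,0],[0,0,0],0],[[-15,25,0],[0,0,0],0],[[-15,25,0],[0,0,0],0],[[-14,25,0],[0,0,0],0]]'

```text
clock: 8.33
eef_pos: [0.5106, 0.1886, 0.0805]
tool_rot: [-0.092, 0.996, 0.0, 0.0]
ft_force: [0.5, 0.5, -0.5]
grip_width: 0.019
grasp_force: 58.7
```

Emit:
drive_tool --increments '[[[0,0,-10],[0,0,0],0],[[0,0,-10],[0,0,0],0],[[0,0,-10],[0,0,0],0],[[0,0,0],[0,0,0],0]]'

```text
clock: 8.67
eef_pos: [0.5101, 0.1861, 0.0473]
tool_rot: [-0.091, 0.996, -0.001, -0.002]
ft_force: [-0.1, 0.0, -0.6]
grip_width: 0.0187
grasp_force: 58.8
```

Emit:
drive_tool --increments '[[[4,4,-10],[0,0,0],0],[[0,0,-8],[0,0,0],0],[[0,0,-1],[0,0,0],0],[[0,0,0],[0,0,0],0],[[0,0,0],[0,0,0],0]]'

```text
clock: 9.08
eef_pos: [0.5155, 0.1913, 0.0307]
tool_rot: [-0.092, 0.996, -0.0, -0.0]
ft_force: [0.5, -0.1, -0.7]
grip_width: 0.0193
grasp_force: 58.8
```

Emit:
drive_tool --increments '[[[0,0,-3],[0,0,0],0],[[0,0,-1.5],[0,0,0],0],[[0,0,0],[0,0,0],0],[[0,0,0],[0,0,0],0.5],[[0,0,0],[0,0,0],0.5],[[0,0,0],[0,0,0],0.5],[[0,0,0],[0,0,0],0.5]]'

```text
clock: 9.67
eef_pos: [0.5156, 0.1917, 0.0267]
tool_rot: [-0.092, 0.996, 0.0, 0.0]
ft_force: [0.3, -0.1, -0.1]
grip_width: 0.0422
grasp_force: 0.0
```

Emit:
drive_tool --increments '[[[0,0,30],[0,0,0],0.5],[[0,0,40],[0,0,0],0.5],[[0,0,40],[0,0,0],0.7],[[0,0,40],[0,0,0],0.7],[[0,-40,0],[0,0,0],0.7],[[0,-40,0],[0,0,0],0.7],[[0,-40,0],[0,0,0],0.7]]'

```text
clock: 10.25
eef_pos: [0.516, 0.0712, 0.1779]
tool_rot: [-0.093, 0.996, -0.0, 0.002]
ft_force: [0.6, -0.3, 0.2]
grip_width: 0.0597
grasp_force: 0.0
```

Run:
```python
from h import *
o=get_obs();print(o['clock'],o['eef_pos'].round(4))
c=camera('scene');save(c,'s2.png',(250,190,540,390),2.7);t=camera('top')
for n,c in(('s',c),('t',t)):
    for r in silhouettes('nut1',c):
        l,q,rr,b=r['bbox'];print(n,round(r['conf'],2),np.round(r['bbox']),at(c,(l+rr)/2,(q+b)/2,.02).round(4))
```

```text
10.25 [0.516  0.0712 0.1779]
s 0.73 [420. 272. 433. 288.] [0.5087 0.1892 0.02  ]
s 0.7 [290. 254. 303. 268.] [ 0.5919 -0.0426  0.02  ]
s 0.68 [315. 228. 326. 240.] [ 0.5115 -0.0361  0.02  ]
s 0.57 [408. 287. 422. 297.] [0.5434 0.1811 0.02  ]
s 0.45 [244. 161. 263. 186.] [ 0.4322 -0.2595  0.02  ]
t 0.4 [336. 240. 340. 250.] [ 0.5948 -0.0459  0.02  ]
```

View pics/s2.png

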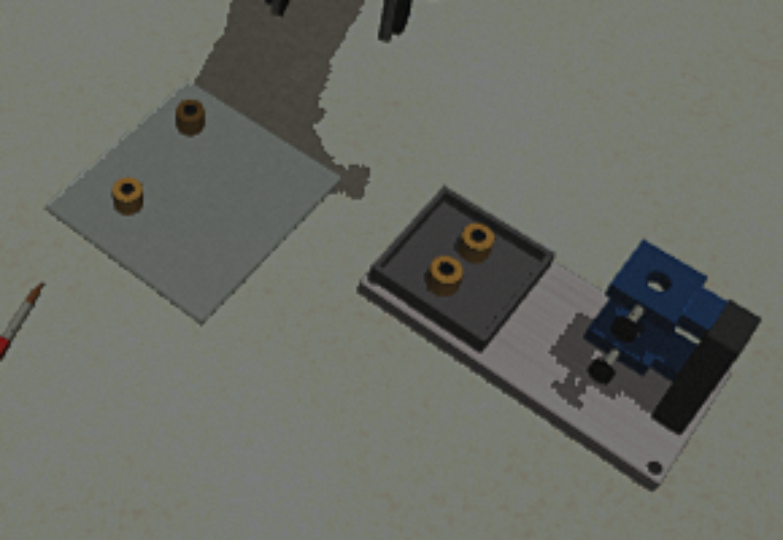

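The tray holds two upright nuts (view pixels 478,238 and 446,272), and two remain on the slab (190,115 and 127,193). Next is the rod.

Emit:
drive_tool --increments '[[[1,-38,25],[0,0,0],0.7],[[1,-38,10],[0,0,0],0.7],[[1,-38,0],[0,0,0],0.7],[[1,-38,0],[0,0,0],0.7],[[1,-38,0],[0,0,0],0.7],[[1,-38,0],[0,0,0],0.7],[[1,-38,0],[0,0,0],0.7],[[0,-38,0],[0,0,0],0.7]]'

```text
clock: 11.12
eef_pos: [0.5233, -0.2293, 0.2092]
tool_rot: [-0.093, 0.996, 0.0, 0.0]
ft_force: [1.4, 0.4, -0.0]
grip_width: 0.0603
grasp_force: 0.0
```

Emit:
drive_tool --increments '[[[0,-20,0],[0,0,0],0.7],[[0,-20,0],[0,0,0],0.7],[[0,0,0],[0,0,0],0.7],[[0,0,0],[0,0,0],0.7]]'

```text
clock: 11.45
eef_pos: [0.523, -0.2687, 0.2087]
tool_rot: [-0.092, 0.996, 0.001, -0.0]
ft_force: [-1.0, -0.1, -0.3]
grip_width: 0.0597
grasp_force: 0.0
```

Run:
```python
from h import *
o=get_obs();print(o['clock'],o['eef_pos'].round(4),o['tool_rot'].round(3),o['joint_pos'].round(2))
c=camera('wrist');s=camera('scene')
for n,c in(('wrist',c),('scene',s)):
    h=cv2.cvtColor(c['image'],cv2.COLOR_RGB2HSV)
    m=((h[...,0]>100)&(h[...,0]<130)&(h[...,1]>130)).astype(np.uint8)
    k,l,st,ce=cv2.connectedComponentsWithStats(m)
    for i in range(1,k):
        if st[i,4]>60: print(n,st[i],ce[i].round(1),at(c,*ce[i],.162).round(4),at(c,*ce[i],.141).round(4))
    for r in silhouettes('rod',c)[:2]: print(n,r['conf'],np.round(r['bbox']))
w=camera('wrist')
cv2.imwrite('pics/w3.png',np.hstack([cv2.resize(w['image'],(400,300)),cv2.resize(s['image'][120:270,150:350],(400,300))])[:,:,::-1])
```

```text
11.45 [ 0.523  -0.2687  0.2087] [-0.092  0.996  0.001 -0.   ] [-0.47  0.43  0.21  1.36  0.   -0.66]
wrist [ 295  232   35   56 1622] [312.5 260.4] [ 0.5173 -0.274   0.162 ] [ 0.525 -0.273  0.141]
wrist 0.77 [295. 223. 334. 290.]
wrist 0.6 [327.  62. 387. 122.]
scene [ 26   4  20  12 190] [35.1  9.3] [ 0.3008 -1.0948  0.162 ] [ 0.2735 -1.1483  0.141 ]
scene [ 69  41  18  12 150] [77.4 46.5] [ 0.3878 -0.814   0.162 ] [ 0.364  -0.8564  0.141 ]
scene [ 0 84  7 12 64] [ 2.4 89.8] [ 0.6041 -0.8051  0.162 ] [ 0.5889 -0.8471  0.141 ]
scene [206 141  12  22 121] [211.2 150.6] [ 0.5375 -0.2593  0.162 ] [ 0.5196 -0.2798  0.141 ]
scene [477 279  43  33 673] [497.4 296.1] [0.586  0.3008 0.162 ] [0.5701 0.3025 0.141 ]
scene [468 302  15  14  67] [474.7 308.1] [0.6208 0.2794 0.162 ] [0.6062 0.2802 0.141 ]
scene [476 311  31  17 184] [492.8 318.5] [0.6243 0.3057 0.162 ] [0.6098 0.3076 0.141 ]
scene 0.65 [208. 140. 222. 166.]
```

View pics/w3.png

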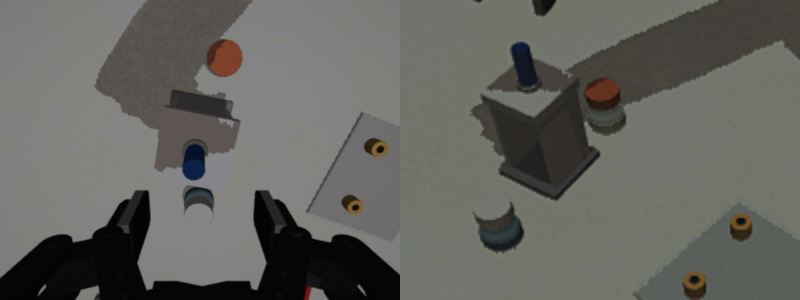

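The wrist view shows the blue grip at (194,160) between the open pads, standing upright in the stand. I'll descend on it.

Emit:
drive_tool --increments '[[[1,-4,-30],[0,0,0],0.7],[[0,-1,-30],[0,0,0],0.7],[[0,0,-18],[0,0,0],0.7],[[0,0,-5],[0,0,0],0.7],[[0,0,0],[0,0,0],0.7],[[0,0,0],[0,0,0],0.7]]'

```text
clock: 12.2
eef_pos: [0.524, -0.2739, 0.1273]
tool_rot: [-0.092, 0.996, -0.0, 0.0]
ft_force: [-0.4, 0.0, 0.4]
grip_width: 0.06
grasp_force: 0.0
```

Emit:
drive_tool --increments '[[[0,0,0],[0,0,0],0],[[0,0,0],[0,0,0],0],[[0,0,0],[0,0,0],0],[[0,0,0],[0,0,0],0],[[0,0,0],[0,0,0],0],[[0,0,0],[0,0,0],0],[[0,0,0],[0,0,0],0]]'

```text
clock: 12.78
eef_pos: [0.5241, -0.2744, 0.1277]
tool_rot: [-0.092, 0.996, -0.001, 0.001]
ft_force: [0.5, 1.1, 5.0]
grip_width: 0.0162
grasp_force: 58.4
```

Emit:
drive_tool --increments '[[[0,0,5],[0,0,0],0],[[0,0,15],[0,0,0],0],[[0,0,20],[0,0,0],0],[[0,0,20],[0,0,0],0],[[0,0,20],[0,0,0],0],[[0,0,20],[0,0,0],0],[[0,0,20],[0,0,0],0],[[0,0,20],[0,0,0],0]]'

```text
clock: 13.45
eef_pos: [0.5229, -0.2741, 0.2668]
tool_rot: [-0.092, 0.996, 0.0, -0.001]
ft_force: [0.4, 0.9, -1.3]
grip_width: 0.0165
grasp_force: 58.6
```

Emit:
drive_tool --increments '[[[0.5,20,0],[0,0,0],0],[[0.5,30,0],[0,0,0],0],[[0.5,35,0],[0,0,0],0],[[0.5,35,0],[0,0,0],0],[[0.5,35,0],[0,0,0],0],[[0.5,35,0],[0,0,0],0],[[0.5,35,0],[0,0,0],0],[[0.5,35,0],[0,0,0],0]]'

```text
clock: 14.12
eef_pos: [0.5268, -0.0127, 0.2661]
tool_rot: [-0.092, 0.996, -0.0, -0.0]
ft_force: [0.8, 0.2, -1.4]
grip_width: 0.0162
grasp_force: 58.9
```

Emit:
drive_tool --increments '[[[4,35,0],[0,0,0],0],[[4,35,0],[0,0,0],0],[[4,35,0],[0,0,0],0],[[4,35,0],[0,0,0],0],[[3,30,0],[0,0,0],0],[[3,25,0],[0,0,0],0],[[2,15,0],[0,0,0],0],[[0,0,0],[0,0,0],0]]'

```text
clock: 14.78
eef_pos: [0.5512, 0.1987, 0.2654]
tool_rot: [-0.094, 0.996, 0.0, -0.001]
ft_force: [0.2, -0.4, -1.5]
grip_width: 0.0168
grasp_force: 58.8
```

```bash
cat > fit.py <<'E'
from h import *
o=get_obs();print(o['clock'],o['eef_pos'].round(4),o['tool_rot'].round(4))
A=[]
for n in('scene','top','wrist'):
    c=camera(n);pj=proj(c,[.5535,.299,.12]);u,v=pj.astype(int);print(n,pj.round(1),'tip',proj(c,np.array(o['eef_pos'])-[0,0,.1127]).round(1))
    b={'scene':24,'top':24,'wrist':80}[n]
    a=np.zeros((300,260,3),np.uint8)
    u0,v0=max(0,u-b),max(0,v-b)
    im=c['image'][v0:v+b,u0:u+b]
    if im.size: a=cv2.resize(im,(260,300),interpolation=cv2.INTER_CUBIC); print(n,'crop origin',u0,v0,'scale',260/im.shape[1],300/im.shape[0])
    A.append(np.clip(a*1.6,0,255).astype(np.uint8))
cv2.imwrite('pics/f%.1f.png'%o['clock'],np.hstack(A)[:,:,::-1])
E
python3 fit.py; ls pics|grep f1
```

```text
14.7833 [0.5512 0.1987 0.2654] [-9.390e-02  9.956e-01  2.000e-04 -5.000e-04]
scene [494.2 294.4] tip [436.5 254.3]
scene crop origin 470 270 scale 5.416666666666667 6.25
top [187.1 256.4] tip [228.3 256.9]
top crop origin 163 232 scale 5.416666666666667 6.25
wrist [465.  248.9] tip [326.9 234.3]
wrist crop origin 385 168 scale 1.625 1.875
f14.8.png
```

View pics/f14.8.png

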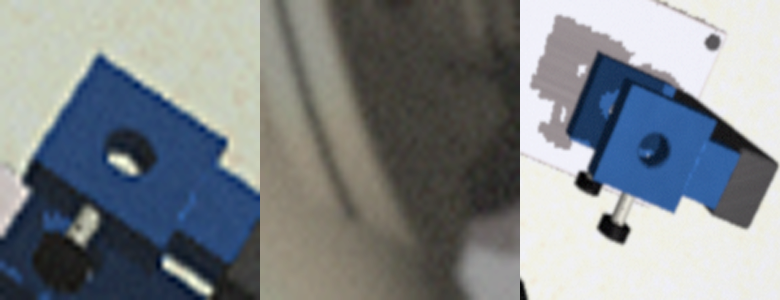

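Hole centres: scene crop (131,152) gives pixel (494.2, 294.3), and wrist crop (133,149) gives (466.8, 247.5). The arm blocks the top camera. Next I'll measure the tip in the same views.

Run:
```python
from h import *
c=camera('scene');w=camera('wrist')
for n,k,p in(('scene',c,(494.2,294.3)),('wrist',w,(466.8,247.5))):
    print(n,'hole',at(k,*p,.12).round(4)); oo,d=ray(k,*p);print(oo.round(3))
    for r in silhouettes('rod',k)[:2]: print(round(r['conf'],2),np.round(r['bbox'],1))
a=c['image'][215:275,395:475];b=w['image'][150:330,220:460]
a=cv2.resize(a,(400,300),interpolation=cv2.INTER_CUBIC);b=cv2.resize(b,(400,300),interpolation=cv2.INTER_CUBIC)
cv2.imwrite('pics/tip.png',np.clip(np.hstack([a,b])*1.6,0,255).astype(np.uint8)[:,:,::-1])
```

```text
scene hole [0.5533 0.299  0.12  ]
[0.991 0.258 0.693]
0.7 [434.6 180.3 461.8 253.8]
wrist hole [0.5528 0.2991 0.12  ]
[0.476 0.181 0.409]
0.82 [295.  231.3 351.1 399. ]
0.32 [ 18.   38.4 218.4 256.1]
```

View pics/tip.png

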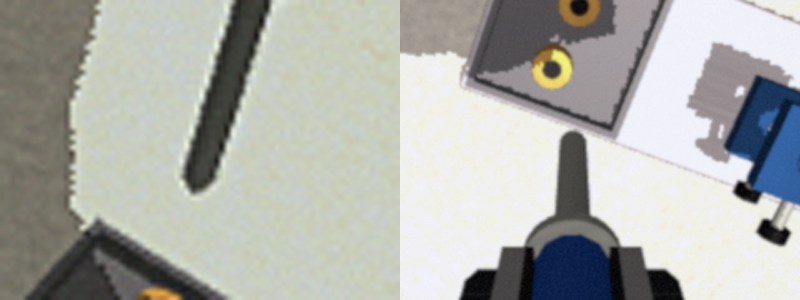

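The tip shows at wrist pixel (323,231) and scene pixel (434.8, 252.7).

```bash
cat > tri.py <<'E'
from h import *
def tri(obs):
    A=np.zeros((3,3));b=np.zeros(3)
    for c,p in obs:
        o,d=ray(c,*p);d/=np.linalg.norm(d);P=np.eye(3)-np.outer(d,d);A+=P;b+=P@o
    x=np.linalg.solve(A,b);return x,[np.round(proj(c,x)-p,1) for c,p in obs]
E
python3 - <<'E'
from tri import *
c=camera('scene');w=camera('wrist');e=get_obs()['eef_pos'];print(e.round(4))
x,r=tri([(c,(434.8,252.7)),(w,(323,231))]);print('tip',x.round(4),r)
print('hole',[v if isinstance(v,list) else v.round(4) for v in tri([(c,(494.2,294.3)),(w,(466.8,247.5))])])
for z in(.148,.1527): print(at(c,434.8,252.7,z).round(4),at(w,323,231,z).round(4))
E
```

```text
[0.5515 0.1948 0.2666]
tip [0.5501 0.1952 0.1533] [array([-0.1, -0. ]), array([0.1, 0. ])]
hole [array([0.5533, 0.2992, 0.1202]), [array([0.2, 0. ]), array([-0.4,  0. ])]]
[0.5457 0.1946 0.148 ] [0.5517 0.1954 0.148 ]
[0.5496 0.1952 0.1527] [0.5503 0.1951 0.1527]
```

Emit:
drive_tool --increments '[[[1,20,0],[0,0,0],0],[[1,30,0],[0,0,0],0],[[1,30,-5],[0,0,0],0],[[0,16,-5],[0,0,0],0],[[0,8,-5],[0,0,0],0],[[0,0,0],[0,0,0],0],[[0,0,0],[0,0,0],0],[[0,0,0],[0,0,0],0]]'

```text
clock: 15.9
eef_pos: [0.5545, 0.2985, 0.2515]
tool_rot: [-0.091, 0.996, -0.0, -0.0]
ft_force: [0.6, -0.8, -0.8]
grip_width: 0.0169
grasp_force: 58.9
```

Run:
```python
from tri import *
e=get_obs()['eef_pos'];print(e.round(4))
c=camera('scene');w=camera('wrist')
t=e+[-.0014,.0004,-.1133]
for n,k in(('s',c),('w',w)): print(n,'tip pred',proj(k,t).round(1),'hole pred',proj(k,[.5533,.2992,.12]).round(1))
us,vs=465,260;p=proj(w,t).astype(int);uw,vw=p[0]-60,p[1]-45;print(us,vs,uw,vw)
a=cv2.resize(c['image'][vs:vs+45,us:us+60],(400,300),interpolation=cv2.INTER_CUBIC)
b=cv2.resize(w['image'][vw:vw+90,uw:uw+120],(400,300),interpolation=cv2.INTER_CUBIC)
cv2.imwrite('pics/tip2.png',np.clip(np.hstack([a,b])*1.6,0,255).astype(np.uint8)[:,:,::-1])
```

```text
[0.5545 0.2985 0.2515]
s tip pred [497.8 287.7] hole pred [494.3 294.3]
w tip pred [323.  230.5] hole pred [323.4 223.1]
465 260 262 185
```

View pics/tip2.png

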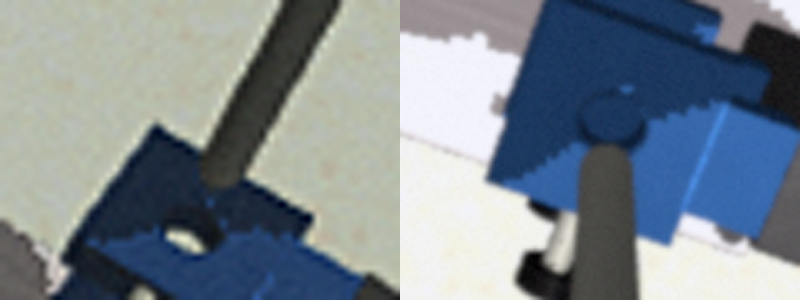

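Scene: hole (188.5,234), tip (220,181). Wrist: hole (213,122), tip (206,155) in the crop. I'll triangulate those.

Run:
```python
from tri import *
c=camera('scene');w=camera('wrist');e=get_obs()['eef_pos'];print(e.round(4))
S=lambda x,y:(465+x/6.667,260+y/6.667);W=lambda x,y:(262+x/3.333,185+y/3.333)
for n,s,q in(('tip',(220,181),(206,155)),('hole',(188.5,234),(213,122))):
    x,r=tri([(c,S(*s)),(w,W(*q))]);z=.138 if n=='tip' else .12
    print(n,x.round(4),r,at(c,*S(*s),z).round(4),at(w,*W(*q),z).round(4))
```

```text
[0.5548 0.2988 0.252 ]
tip [0.5534 0.2992 0.1399] [array([0.3, 0.1]), array([-0.7, -0.1])] [0.5519 0.2989 0.138 ] [0.5539 0.2998 0.138 ]
hole [0.553  0.2998 0.1168] [array([0.9, 0.4]), array([-1.9, -0.4])] [0.5555 0.2982 0.12  ] [0.5522 0.3009 0.12  ]
```

Emit:
drive_tool --increments '[[[0,0.5,-8],[0,0,0],0],[[0,0,-8],[0,0,0],0],[[0,0,-4],[0,0,0],0],[[0,0,-4],[0,0,0],0],[[0,0,-4],[0,0,0],0],[[0,0,-4],[0,0,0],0],[[0,0,0],[0,0,0],0],[[0,0,0],[0,0,0],0]]'

```text
clock: 16.77
eef_pos: [0.5542, 0.3003, 0.219]
tool_rot: [-0.092, 0.996, -0.0, -0.0]
ft_force: [-0.5, -0.7, -1.1]
grip_width: 0.0162
grasp_force: 58.9
```

Emit:
drive_tool --increments '[[[0,0,-5],[0,0,0],0],[[0,0,-5],[0,0,0],0],[[0,0,-5],[0,0,0],0],[[0,0,-5],[0,0,0],0],[[0,0,-5],[0,0,0],0],[[0,0,0],[0,0,0],0],[[0,0,0],[0,0,0],0]]'

```text
clock: 17.35
eef_pos: [0.5541, 0.3002, 0.1937]
tool_rot: [-0.092, 0.996, -0.0, -0.001]
ft_force: [-0.1, 0.2, -0.6]
grip_width: 0.0166
grasp_force: 59.0
```

Emit:
drive_tool --increments '[[[0,0,-3],[0,0,0],0],[[0,0,-3],[0,0,0],0],[[0,0,-3],[0,0,0],0],[[0,0,-3],[0,0,0],0],[[0,0,-3],[0,0,0],0],[[0,0,0],[0,0,0],0],[[0,0,0],[0,0,0],0]]'

```text
clock: 17.93
eef_pos: [0.5543, 0.3003, 0.179]
tool_rot: [-0.092, 0.996, -0.0, -0.0]
ft_force: [-0.0, 0.4, -1.6]
grip_width: 0.0166
grasp_force: 59.0
```

Emit:
drive_tool --increments '[[[0,0,-4],[0,0,0],0],[[0,0,-4],[0,0,0],0],[[0,0,-4],[0,0,0],0],[[0,0,-4],[0,0,0],0],[[0,0,0],[0,0,0],0],[[0,0,0],[0,0,0],0]]'

```text
clock: 18.43
eef_pos: [0.5542, 0.3002, 0.1628]
tool_rot: [-0.092, 0.996, -0.0, -0.0]
ft_force: [0.2, 0.5, -1.2]
grip_width: 0.0162
grasp_force: 59.0
```

Emit:
drive_tool --increments '[[[0,0,-4],[0,0,0],0],[[0,0,-4],[0,0,0],0],[[0,0,-4],[0,0,0],0],[[0,0,0],[0,0,0],0],[[0,0,0],[0,0,0],0],[[0,0,0],[0,0,0],0],[[0,0,0],[0,0,0],0]]'

```text
clock: 19.02
eef_pos: [0.5545, 0.3004, 0.1515]
tool_rot: [-0.092, 0.996, 0.0, 0.0]
ft_force: [0.3, -0.3, -1.7]
grip_width: 0.0165
grasp_force: 59.0
```

Run:
```python
from tri import *
o=get_obs();print(o['clock'],o['eef_pos'].round(4),o['tool_rot'].round(3),o['ft_force'].round(1),o['ft_torque'].round(2),o['grasp_force'])
c=camera('scene');print('tip px',proj(c,[.553,.3,.037]).round(),'mouth',proj(c,[.553,.3,.12]).round(),'collar',proj(c,[.553,.3,.137]).round())
im=cv2.resize(c['image'][200:380,360:560],(660,594),interpolation=cv2.INTER_CUBIC)
cv2.imwrite('pics/end.png',np.clip(im*1.5,0,255).astype(np.uint8)[:,:,::-1])
for r in silhouettes('nut1',c): print(round(r['conf'],2),np.round(r['bbox']))
```

```text
19.0167 [0.5545 0.3004 0.1515] [-0.092  0.996  0.     0.   ] [ 0.3 -0.3 -1.7] [-0.09  0.1  -0.04] 58.9775276184082
tip px [480. 321.] mouth [495. 294.] collar [498. 288.]
0.53 [291. 255. 302. 270.]
0.52 [408. 287. 421. 302.]
0.45 [315. 226. 327. 239.]
0.44 [421. 272. 433. 285.]
```

View pics/end.png

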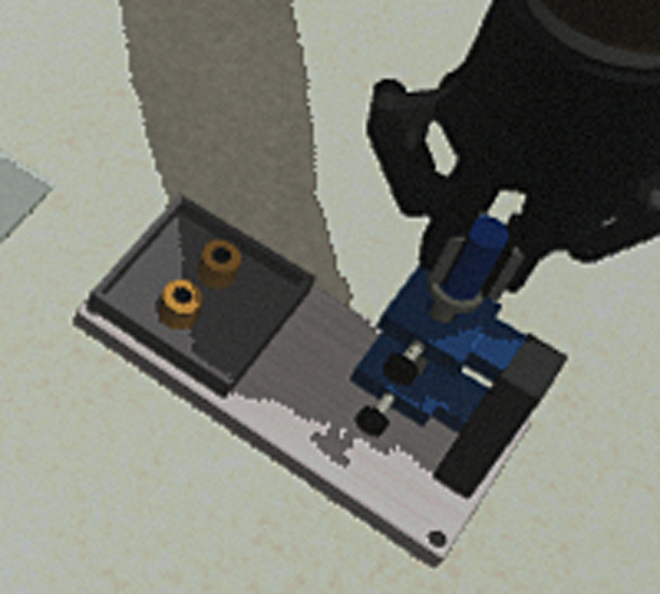

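The rod stands in the bushings with its collar (455,298) clear above the upper one. Only its own weight registers on the wrist, and both tray nuts are in place (220,258 and 181,298).

```bash
python3 -c "
from workcell import *
print(job_done())"
```

```text
the job is handed in; nothing more can be done
None
```

The job is handed in at about 19 s of the 72 s: two nuts are in the tray and two on the slab. The gripper holds the rod through both bushings with its tip an estimated 31 mm below the lower mouth and its collar clear. The jars and brush were never approached, and no verdict came back.

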